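# Set up the fold-flat tidy box and put the remote in it

## Robot

A 6-joint arm with a two-finger parallel gripper is mounted at the origin on the work surface. World frame = base frame: x ahead of the robot, y to its left, z up, the work surface at z = 0. Lengths are in mm, angles in rad, forces in N, time in s.
With the tool pointing down it reaches from about 275 to 975 mm from the base axis. Payload 8.4 kg.
Tool frame: the origin (TCP) lies midway between the tips of the shut fingers; the grasp point (between the pads) lies 19 mm behind it; z points along the fingers, y is the direction in which the jaws open and shut (so a half turn about z gives the same grasp; the last joint's range is limited). The gripper opens to 92 mm and grips with 3 to 60 N. Pads are 20 mm wide; open, the fingers measure 128 mm over their backs; the gripper's body (75 mm by 189 mm) begins 69 mm behind the grasp point.
Start: joints at [-1.309, 0.353, 1.633, -0, 1.155, -0.002], TCP at [162.968, -603.382, 214.583] pointing down, gripper open.
Joint ranges: [-2.63, 2.63], [-0.92, 2.1], [0.06, 2.66], [-1.3, 4.44], [0, 2.69], [-3.02, 3.02]. Speed limits (rad/s): [2.22, 2.22, 2.79, 3.14, 3.14, 3.14].

## Interface

Orientations are given as a 3x3 rotation matrix whose columns are the frame's x, y, z axes.
In Python, from cell import bot gives the robot as it stands.
- The arm moves only by the shell command python3 -m handwheel 'ROWS' [FORCE]. ROWS is JSON, a list of rows, each a list of 5 numbers: the finger opening in m, from 0 to 0.0919, then the shift along the tool's x, y, z in m, then the turn about the tool's z in rad. In form: [[jaw, tx, ty, tz, roll], ...]. A call has exactly 5 rows; each row shifts and turns the commanded pose from where the row before left it, along the tool's axes as they then stand; what a row does not reach is not made up. A row lasts 1/12 s, in which the tool goes at most 41.7 mm and 7.16 degrees, less where a joint would pass 70% of its speed; a pose out of reach is approached as far as the arm can. A call with a gripper value outside its range is refused whole. The fingers move at their own pace and stop on an object; FORCE is the grip in N (left out, the last holds). Time passes only in rows, so rows that do not move let the fingers close, or fill a call up. It gives the time, the measured TCP pose, the force and the opening at its end, in the units of the state.
- bot.state(): the state, without advancing time (a new reading comes with each control period).
- bot.camera(name): name is "scene" or "side" or "wrist"; returns a dict with "color" (480x640x3 uint8, red, green, blue), "depth" (480x640 float32, mm along the optical axis (not along the pixel's ray), 0 where there is no reading), "fx", "fy", "cx", "cy" (pixels), "xyz" and "orientation" of the camera in the world. Camera axes: x right, y down, z forward; pixel columns grow to the right and rows downward; lengths in mm; the calibration is good to about 2 mm. A picture is of the moment at which its call begins.
- bot.finish_job(): hands the job in, once; it reports no verdict.
The state is a dict: "clock": time; "q": joint angles; "joint_velocities": joint speeds; "tau": joint torques, N m; "tcp_pos": TCP position; "eef_rot": TCP orientation; "force": force on the tool from outside, world axes, zero at the start; "torque": the same for the moment, N m; "width": opening from 0.0 (shut) to 1.0 (fully open).
Only numpy, scipy, OpenCV 4.12 (cv2) and the standard library are available. Lean on these libraries where they do the work, as an engineer would, in place of code of your own. Each camera call takes 0.05 s, during which the arm holds its last target. There are 200 camera calls.

## Task

Set up the fold-flat green tidy box on the coffee table and put the remote control away in it: raise both short end walls fully upright first, and only then the two long walls, so that the corner lugs of the long walls close outside the short ones. The remote must end up lying flat on the floor of the box with its buttons up (put it in whenever you like); leave the cup, the candle, the bottle and the glasses case as they are.

Things in the scene. Friction and masses are not known exactly. Their poses are not given: they have to be found in the camera images.
- tray: Base of the fold-flat green tidy box, fixed to the table: 90 mm (x) by 130 mm (y) plate, 16 mm high; origin at the centre of its underside on the table, z up. Four walls are hinged to its top edges, all lying roughly flat outward in a cross at the start. Wall far is on its +x edge, near on -x, left on +y, right on -y. With all walls up the inside is 85 by 125 mm, 60 mm deep.
- remote: Black remote control, 110 mm (its x) by 34 mm (y) by 16 mm high, pale round buttons on top; origin at the centre of its underside, z up out of the button face. It lies on the table on one side of the box.
- wall_near (a joint): Angle of the near wall of the box: 0 lying flat outward, 1.571 upright at its stop; it stays where it is left. One of the two LONG walls: green, 146 mm along its hinge, 60 mm from hinge to free edge, 5 mm thick, with a 15 mm deep corner lug on the inner face at each end of it (these close over the outside of the short walls).
- wall_near_tab (a point): Middle of the yellow pull tab on the free edge of the near wall, 76 mm from the hinge line. The tab sticks out from the middle of that edge in the wall's plane: 28 mm long (60 to 88 mm from the hinge), 24 mm wide along the hinge direction (local y), 10 mm thick. Local x points from the hinge to the free edge, local z out of the wall's inner face.
- wall_near_hinge (a point): Middle of the hinge line of the near wall, 16 mm above the table, 45 mm from the box's centre. Same axes as the tab.
- wall_far (a joint): Angle of the far wall of the box: 0 lying flat outward, 1.571 upright at its stop; it stays where it is left. One of the two LONG walls: green, 146 mm along its hinge, 60 mm from hinge to free edge, 5 mm thick, with a 15 mm deep corner lug on the inner face at each end of it (these close over the outside of the short walls).
- wall_far_tab (a point): Middle of the yellow pull tab on the free edge of the far wall, 76 mm from the hinge line. The tab sticks out from the middle of that edge in the wall's plane: 28 mm long (60 to 88 mm from the hinge), 24 mm wide along the hinge direction (local y), 10 mm thick. Local x points from the hinge to the free edge, local z out of the wall's inner face.
- wall_far_hinge (a point): Middle of the hinge line of the far wall, 16 mm above the table, 45 mm from the box's centre. Same axes as the tab.
- wall_left (a joint): Angle of the left wall of the box: 0 lying flat outward, 1.571 upright at its stop; it stays where it is left. One of the two SHORT walls: green, 84 mm along its hinge, 60 mm from hinge to free edge, 5 mm thick.
- wall_left_tab (a point): Middle of the yellow pull tab on the free edge of the left wall, 76 mm from the hinge line. The tab sticks out from the middle of that edge in the wall's plane: 28 mm long (60 to 88 mm from the hinge), 24 mm wide along the hinge direction (local y), 10 mm thick. Local x points from the hinge to the free edge, local z out of the wall's inner face.
- wall_left_hinge (a point): Middle of the hinge line of the left wall, 16 mm above the table, 65 mm from the box's centre. Same axes as the tab.
- wall_right (a joint): Angle of the right wall of the box: 0 lying flat outward, 1.571 upright at its stop; it stays where it is left. One of the two SHORT walls: green, 84 mm along its hinge, 60 mm from hinge to free edge, 5 mm thick.
- wall_right_tab (a point): Middle of the yellow pull tab on the free edge of the right wall, 76 mm from the hinge line. The tab sticks out from the middle of that edge in the wall's plane: 28 mm long (60 to 88 mm from the hinge), 24 mm wide along the hinge direction (local y), 10 mm thick. Local x points from the hinge to the free edge, local z out of the wall's inner face.
- wall_right_hinge (a point): Middle of the hinge line of the right wall, 16 mm above the table, 65 mm from the box's centre. Same axes as the tab.
- cup: White ceramic cup, 68 mm across, 85 mm high, standing between the spread walls; origin at the centre of its underside. Leave alone.
- candle: Amber candle jar with a wooden lid, 62 mm across, 75 mm high, standing between the spread walls; origin at the centre of its underside. Leave alone.
- cream: Pink bottle with a white cap, 52 mm across, 125 mm high, standing between the spread walls; origin at the centre of its underside. Leave alone.
- case: Brown glasses case, 130 mm (x) by 48 mm (y) by 36 mm high; origin at the centre of its underside. Lies on the other side of the box from the remote. Leave alone.
Not all that is in view belongs to the job. There is more than one size of the remote; the job needs the larger.

How it is judged:
By the outcome, as a careful person would: the job done as asked, in the order asked, and still so for the second after the job is handed in, with the robot touching nothing.
It also fails if it takes over 72 s, if anything falls off the work surface, if the arm or the gripper's body presses on something with over 40 N, if the wrist force passes 120 N, or if a joint passes its speed limit or range.

## Working session

There is one attempt and no reset: what is moved stays moved. The work goes in short steps, Python scripts to look and compute and a shell command to move; the robot and the scene stay as the last step left them, time stands still between calls to the robot, and variables do not carry over. Pictures are saved under pics/ and viewed, about 8 in all and at most 12, crops included, and the job is handed in when it is done.

```bash
ls; mkdir -p pics
python3 - <<'E'
from cell import bot
import cv2,numpy as np
s=bot.state();print(s['tcp_pos'],s['eef_rot'],s['width'])
ims=[]
for n in ["scene","side"]:
    c=bot.camera(n);np.savez('pics/'+n,**c);print(n,c['fx'],c['cx'],c['cy'],c['xyz'],np.round(c['orientation'],3).tolist())
    cv2.imwrite(f'pics/{n}0.png',c['color'][:,:,::-1])
E
```

```text
pics
[ 162.82877068 -602.89157997  213.88169193] [[ 9.65408393e-01  2.60742209e-01 -3.67387423e-04]
 [ 2.60742468e-01 -9.65407457e-01  1.34439255e-03]
 [-4.13867465e-06 -1.39368135e-03 -9.99999029e-01]] 0.9982226381376865
scene 456.1461969496268 321.5289690216597 240.54113183097428 [1019.13105623 -693.76088996  593.10734171] [[0.851, 0.284, -0.442], [0.525, -0.474, 0.707], [-0.009, -0.833, -0.553]]
side 575.0246151968686 313.76846440682436 237.9635392977401 [ 488.1850388  -812.56553643  692.31159191] [[0.997, -0.049, 0.054], [-0.072, -0.605, 0.793], [-0.007, -0.795, -0.607]]
```

View pics/scene0.png

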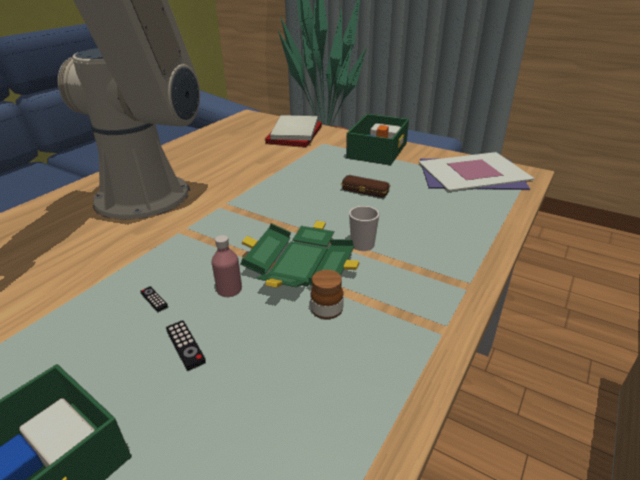

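View pics/side0.png

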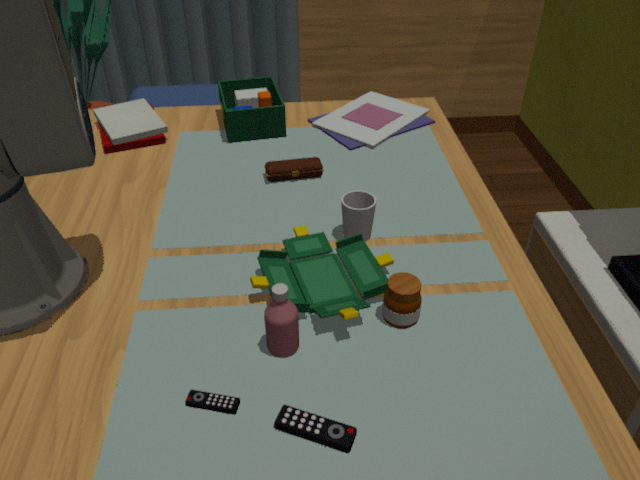

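Candidates for the remote are the large black one at scene (185,344) / side (315,428) and the small one at scene (154,298) / side (213,401). The large one is the target. Green box candidates are the flat cross at side (325,280), with open walls and yellow tabs, versus the upright filled dark boxes at side (252,108) and scene (60,430), which are decoys. Next I'll measure and take one close crop.

```bash
cat > h.py <<'E'
import numpy as np,cv2
def cloud(c):
    v,u=np.mgrid[:480,:640]; d=c['depth']
    p=np.stack([(u-c['cx'])/c['fx']*d,(v-c['cy'])/c['fy']*d,d],-1)
    w=p@np.asarray(c['orientation']).T+c['xyz']; w[d<=0]=np.nan
    return w
def hsv(c): return cv2.cvtColor(c['color'],cv2.COLOR_RGB2HSV)
def blobs(m,w,mn=15):
    n,l,st,ce=cv2.connectedComponentsWithStats(m.astype(np.uint8))
    for i in range(1,n):
        if st[i,4]<mn: continue
        q=w[l==i]; q=q[~np.isnan(q[:,0])]
        if len(q)==0: continue
        yield st[i],ce[i],q
def rel(s,p,yaw=None):
    "offset in tool axes (m) from the TCP to world point p (mm)"
    return np.round(np.asarray(s['eef_rot']).T@(np.asarray(p)-s['tcp_pos'])/1000,4)
E
python3 - <<'E'
from h import *
ims=[]
for n in ['scene','side']:
    c=dict(np.load(f'pics/{n}.npz')); w=cloud(c);H=hsv(c);h,s,v=[H[...,i].astype(int) for i in range(3)]
    ok=(w[...,0]>150)&(w[...,0]<900)&(abs(w[...,1])<500)&(w[...,2]>-20)&(w[...,2]<250)
    print(n)
    for name,m in dict(yel=(h>20)&(h<32)&(s>180)&(v>120),green=(h>60)&(h<85)&(s>100)&(w[...,2]<90),black=(v<60)&(w[...,2]<40),pink=((h>165)|(h<4))&(s>60)&(w[...,2]>20),brown=(h<14)&(s>140)&(w[...,2]>15)).items():
        for st,ce,q in blobs(m&ok,w,25):
            r=cv2.minAreaRect(q[:,:2].astype(np.float32))
            print(name,st[4],ce.round(),'mean',q.mean(0).round(),'rect',np.round(r[0]),np.round(r[1]),round(r[2],1),'z',np.percentile(q[:,2],[5,50,95]).round())
    for nm,uv in dict(cup=(363,215) if n=='scene' else (358,203),).items(): print(nm,w[uv[1],uv[0]])
    x,y=((140,200) if n=='scene' else (180,215)); ims.append(cv2.resize(c['color'][y:y+200,x:x+240] if n=='scene' else c['color'][y:y+240,x:x+260],(400,400))[:,:,::-1])
cv2.imwrite('pics/crop1.png',np.hstack(ims))
E
```

```text
scene
yel 44 [319. 225.] mean [527.  85.  27.] rect [526.  85.] [20. 23.] 18.1 z [26. 27. 29.]
yel 72 [249. 242.] mean [447. -76.  44.] rect [447. -75.] [25. 20.] 12.2 z [40. 44. 48.]
yel 79 [351. 264.] mean [670. -24.  35.] rect [671. -23.] [27. 21.] 3.4 z [32. 35. 38.]
yel 71 [273. 282.] mean [ 589. -178.   59.] rect [ 587. -174.] [21. 22.] 12.1 z [55. 60. 64.]
green 2831 [298. 255.] mean [550. -39.  25.] rect [557. -44.] [202. 240.] 13.2 z [16. 23. 41.]
black 315 [364. 190.] mean [528. 313.  19.] rect [526. 314.] [127.  25.] 14.3 z [ 7. 18. 30.]
black 64 [281. 232.] mean [473.   6.  34.] rect [470.   5.] [46.  7.] 13.1 z [27. 34. 40.]
black 96 [341. 242.] mean [612.  38.  33.] rect [612.  38.] [51.  7.] 13.7 z [26. 33. 39.]
black 101 [255. 268.] mean [ 506. -132.   32.] rect [ 503. -133.] [50.  7.] 15.4 z [22. 33. 39.]
black 41 [307. 282.] mean [ 617. -106.   22.] rect [ 619. -112.] [19. 35.] 25.6 z [ 8. 23. 35.]
black 131 [154. 301.] mean [ 386. -296.   11.] rect [ 379. -291.] [21. 73.] 73.8 z [ 6. 11. 13.]
black 428 [188. 354.] mean [ 544. -361.   15.] rect [ 521. -347.] [ 32. 1
[... 2158 characters left out ...]
36. 431.] mean [ 546. -358.   17.] rect [ 547. -358.] [10.  8.] 83.9 z [15. 17. 19.]
pink 1401 [282. 324.] mean [ 480. -203.   66.] rect [ 481. -197.] [50. 35.] 6.2 z [25. 71. 99.]
brown 604 [293. 165.] mean [519. 324.  33.] rect [519. 329.] [125.  44.] 7.4 z [24. 34. 37.]
brown 59 [394. 299.] mean [ 661. -151.   54.] rect [ 661. -149.] [10. 38.] 50.0 z [42. 55. 62.]
brown 27 [408. 298.] mean [ 681. -159.   65.] rect [ 681. -160.] [14.  6.] 17.0 z [57. 66. 70.]
brown 51 [396. 308.] mean [ 663. -158.   42.] rect [ 664. -158.] [ 7. 33.] 58.4 z [36. 42. 49.]
brown 31 [350. 430.] mean [ 566. -358.   17.] rect [ 566. -358.] [9. 8.] 82.4 z [15. 17. 18.]
cup [639.3615491  122.76324945  58.46493724]
```

View pics/crop1.png

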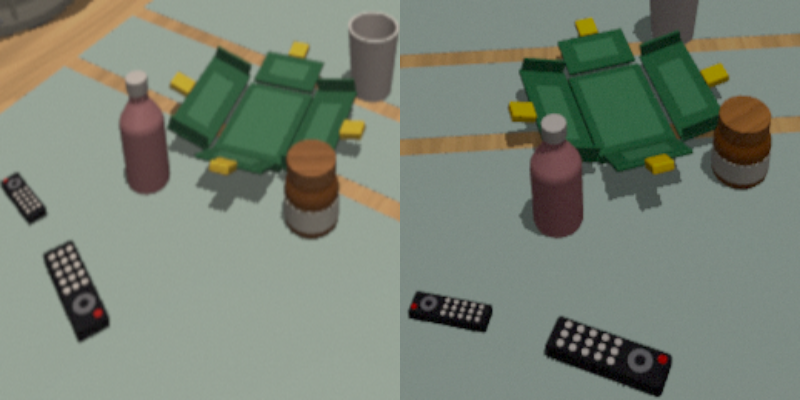

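The crop confirms the choice: the large remote at crop (610,355) has pale buttons up and one red button, and the cross-shaped box has yellow tabs. The walls are already tilted by different amounts. The box centre is about (556,-50) with yaw 13.1°. The remote is at (519,-347) with its long axis at -25°. I'll put the remote in first, while the floor is open.

```bash
T='[0.07,0.0274,-0.0103,0.0067,0]'
python3 -m handwheel '[[0.07,0.0274,-0.0103,0.0067,0],[0.07,0.0274,-0.0103,0.0067,0],[0.07,0.0274,-0.0103,0.0067,0],[0.07,0.0274,-0.0103,0.0067,0],[0.07,0.0274,-0.0103,0.0067,0]]' 20
python3 -m handwheel '[[0.07,0.0274,-0.0103,0.0067,0],[0.07,0.0274,-0.0103,0.0067,0],[0.07,0.0274,-0.0103,0.0067,0],[0.07,0.0274,-0.0103,0.0067,0],[0.07,0.0274,-0.0103,0.0067,0]]'
python3 -m handwheel '[[0.07,0.0274,-0.0103,0.0067,0],[0.07,0.0274,-0.0103,0.0067,0],[0.07,0.0274,-0.0103,0.0067,0],[0.07,0.0274,-0.0103,0.0067,0],[0.07,0.0274,-0.0103,0.0067,0]]'
python3 -m handwheel '[[0.07,0,0,0,-0.122],[0.07,0,0,0,-0.122],[0.07,0,0,0,-0.122],[0.07,0,0,0,-0.122],[0.07,0,0,0,-0.122]]'
python3 -m handwheel '[[0.07,0,0,0,-0.122],[0.07,0,0,0,-0.122],[0.07,0,0,0,-0.122],[0.07,0,0,0,-0.122],[0.07,0,0,0,-0.122]]'
python3 -m handwheel '[[0.07,0,0,0,-0.122],[0.07,0,0,0,-0.122],[0.07,0,0,0,-0.122],[0.07,0,0,0,-0.122],[0.07,0,0,0,-0.122]]'
python3 -m handwheel '[[0.07,0,0,0,-0.122],[0.07,0,0,0,-0.122],[0.07,0,0,0,-0.122],[0.07,0,0,0,-0.122],[0.07,0,0,0,-0.122]]'
cat >> h.py <<'E'
def yaw(s): R=np.asarray(s['eef_rot']);return np.degrees(np.arctan2(R[1,1],R[0,1]))
E
python3 - <<'E'
from h import *
from cell import bot
s=bot.state();print(s['tcp_pos'],'jaw yaw',yaw(s),np.round(s['q'],2))
c=bot.camera('wrist');w=cloud(c);H=hsv(c)
m=(H[...,2]<70)&(w[...,2]>8)&(w[...,2]<24)&(abs(w[...,0]-519)<90)&(abs(w[...,1]+347)<90)
for st,ce,q in blobs(m,w,300):
    r=cv2.minAreaRect(q[:,:2].astype(np.float32));print(st,r,np.percentile(q[:,2],[5,50,95]))
cv2.imwrite('pics/w1.png',c['color'][:,:,::-1])
E
```

```text
clock: 0.52
tcp_pos: [282.6, -516.8, 180.5]
eef_rot: [[0.966, 0.26, -0.0], [0.26, -0.966, 0.001], [-0.0, -0.001, -1.0]]
force: [0.5, -0.4, -0.9]
width: 0.764
clock: 0.93
tcp_pos: [401.5, -431.3, 147.0]
eef_rot: [[0.965, 0.261, -0.0], [0.261, -0.965, 0.0], [-0.0, -0.0, -1.0]]
force: [-0.3, 0.1, 0.5]
width: 0.761
clock: 1.35
tcp_pos: [520.3, -345.9, 113.4]
eef_rot: [[0.965, 0.261, -0.001], [0.261, -0.965, 0.0], [-0.0, -0.0, -1.0]]
force: [-0.5, -0.6, 0.4]
width: 0.763
clock: 1.77
tcp_pos: [519.3, -346.7, 113.6]
eef_rot: [[0.637, 0.771, -0.001], [0.771, -0.637, 0.0], [-0.0, -0.001, -1.0]]
force: [0.0, 0.4, -0.1]
width: 0.764
clock: 2.18
tcp_pos: [519.2, -346.9, 113.7]
eef_rot: [[0.081, 0.997, -0.001], [0.997, -0.081, 0.0], [0.0, -0.001, -1.0]]
force: [-0.2, -0.0, -0.7]
width: 0.76
clock: 2.6
tcp_pos: [519.2, -346.9, 113.7]
eef_rot: [[-0.505, 0.863, -0.001], [0.863, 0.505, 0.0], [0.001, -0.0, -1.0]]
force: [-0.1, 1.4, 0.6]
width: 0.762
clock: 3.02
tcp_pos: [519.2, -346.9, 113.7]
eef_rot: [[-0.908, 0.419, -0.001], [0.419, 0.908, 0.0], [0.001, 0.0, -1.0]]
force: [-0.3, 0.3, 0.1]
width: 0.762
[ 519.19108513 -346.88810098  113.69984053] jaw yaw 65.26000965305322 [-0.59  0.46  1.72 -0.    0.96 -1.73]
[ 298  157   51  154 5216] ((518.368896484375, -343.28857421875), (33.56184768676758, 108.3367691040039), 64.4921646118164) [14.62335098 16.16402874 17.34363415]
```

View pics/w1.png

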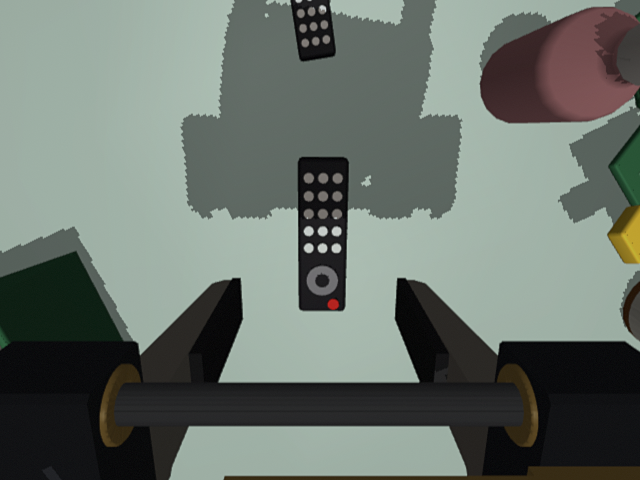

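The wrist view shows the large remote centred at (323,234), buttons up, aligned between the fingers. I'll descend, grip and lift.

```bash
python3 -m handwheel '[[0.07,0,0,0.027,0],[0.07,0,0,0.027,0],[0.07,0,0,0.027,0],[0.07,0,0.001,0.02,0],[0.07,0,0,0.0065,0]]' 20 | tail -2
python3 -m handwheel '[[0.02,0,0,0,0],[0.02,0,0,0,0],[0.02,0,0,0,0],[0.02,0,0,0,0],[0.02,0,0,0,0]]' 20
python3 -m handwheel '[[0.02,0,0,-0.015,0],[0.02,0,0,-0.025,0],[0.02,0,0,-0.025,0],[0.02,0,0,-0.03,0],[0.02,0,0,-0.03,0]]'
```

```text
force: [-0.2, -0.2, -0.6]
width: 0.762
clock: 3.9
tcp_pos: [520.6, -346.7, 7.9]
eef_rot: [[-0.906, 0.424, 0.002], [0.424, 0.906, -0.001], [-0.002, -0.0, -1.0]]
force: [-0.8, -0.3, 0.6]
width: 0.418
clock: 4.32
tcp_pos: [519.7, -346.0, 133.4]
eef_rot: [[-0.906, 0.424, 0.0], [0.424, 0.906, -0.0], [-0.0, -0.0, -1.0]]
force: [0.5, -0.1, -0.4]
width: 0.218
```

The fingers were still closing when I lifted, so the grip missed. I'll re-measure and retry.

```bash
python3 -m handwheel '[[0.06,0,0,0,0],[0.06,0,0,0,0],[0.06,0,0,0,0],[0.06,0,0,0,0],[0.06,0,0,0,0]]' 20|tail -1
python3 - <<'E'
from h import *
from cell import bot
s=bot.state();print(s['tcp_pos'],'jaw yaw',yaw(s))
c=bot.camera('wrist');w=cloud(c);H=hsv(c)
m=(H[...,2]<70)&(w[...,2]>-5)&(w[...,2]<40)&(abs(w[...,0]-519)<90)&(abs(w[...,1]+347)<90)
for st,ce,q in blobs(m,w,300):
    r=cv2.minAreaRect(q[:,:2].astype(np.float32));print(st,r,np.percentile(q[:,2],[5,50,95]))
E
```

```text
width: 0.558
[ 519.15964923 -345.65494755  130.33360587] jaw yaw 64.91459099446473
[ 295  156   49  145 4659] ((517.6992797851562, -343.4115295410156), (35.29493713378906, 108.19277954101562), 65.51936340332031) [14.54472043 16.16732617 17.33442675]
```

```bash
python3 -m handwheel '[[0.06,0,0,0.03,0],[0.06,0,0,0.03,0],[0.06,0,0,0.03,0],[0.06,0,0,0.025,0],[0.06,0,0,0.009,0]]' 20 | tail -2
python3 -m handwheel '[[0.02,0,0,0,0],[0.02,0,0,0,0],[0.02,0,0,0,0],[0.02,0,0,0,0],[0.02,0,0,0,0]]' 20|tail -1
python3 -m handwheel '[[0.02,0,0,0,0],[0.02,0,0,0,0],[0.02,0,0,0,0],[0.02,0,0,0,0],[0.02,0,0,0,0]]' 20
python3 -m handwheel '[[0.02,0,0,-0.015,0],[0.02,0,0,-0.025,0],[0.02,0,0,-0.03,0],[0.02,0,0,-0.04,0],[0.02,0,0,-0.04,0]]'
python3 -c "
from h import *
from cell import bot
s=bot.state();print(s['tcp_pos'],yaw(s),s['width'],rel(s,[556,-50,160]))"
```

```text
force: [-1.1, -0.2, -1.4]
width: 0.653
width: 0.366
clock: 6.03
tcp_pos: [521.0, -346.9, 9.3]
eef_rot: [[-0.906, 0.424, 0.002], [0.424, 0.906, -0.002], [-0.003, -0.0, -1.0]]
force: [-0.3, -0.0, 6.7]
width: 0.366
clock: 6.45
tcp_pos: [519.1, -345.7, 159.0]
eef_rot: [[-0.906, 0.424, -0.001], [0.424, 0.906, 0.001], [0.001, 0.0, -1.0]]
force: [1.8, -0.3, -2.2]
width: 0.365
[ 519.14044366 -345.6588367   158.96854226] 64.91980512229769 0.3649736788605865 [ 0.0919  0.2834 -0.0009]
```

```bash
python3 -m handwheel '[[0.02,0.0092,0.0284,0,0],[0.02,0.0092,0.0284,0,0],[0.02,0.0092,0.0284,0,0],[0.02,0.0092,0.0284,0,0],[0.02,0.0092,0.0284,0,0]]'|tail -1
python3 -m handwheel '[[0.02,0.0092,0.0284,0,0],[0.02,0.0092,0.0284,0,0],[0.02,0.0092,0.0284,0,0],[0.02,0.0092,0.0284,0,0],[0.02,0.0092,0.0284,0,0]]'|tail -1
python3 -m handwheel '[[0.02,0,0,0,0.113],[0.02,0,0,0,0.113],[0.02,0,0,0,0.113],[0.02,0,0,0,0.113],[0.02,0,0,0,0.113]]'|tail -1
python3 -m handwheel '[[0.02,0,0,0,0.113],[0.02,0,0,0,0.113],[0.02,0,0,0,0.113],[0.02,0,0,0,0],[0.02,0,0,0,0]]'
python3 - <<'E'
from h import *
from cell import bot
s=bot.state();print(s['tcp_pos'],'jaw yaw',yaw(s),s['width'],np.round(s['q'],2),rel(s,[556,-50,25]))
c=bot.camera('wrist');w=cloud(c);H=hsv(c)
h,sa,v=[H[...,i].astype(int) for i in range(3)]
for st,ce,q in blobs((h>20)&(h<32)&(sa>180)&(v>90)&(w[...,2]<100),w,50): print('yel',ce.round(),q.mean(0).round(1))
for st,ce,q in blobs((v<70)&(w[...,2]>120)&(w[...,2]<190)&(sa<90),w,300):
    r=cv2.minAreaRect(q[:,:2].astype(np.float32));print(st,r,np.percentile(q[:,2],[5,50,95]))
cv2.imwrite('pics/w2.png',c['color'][:,:,::-1])
E
```

```text
width: 0.365
width: 0.368
width: 0.365
clock: 8.12
tcp_pos: [556.9, -50.0, 158.0]
eef_rot: [[-0.23, 0.973, 0.0], [0.973, 0.23, -0.0], [-0.0, 0.0, -1.0]]
force: [-2.0, -0.3, -0.4]
width: 0.366
[556.93965931 -49.96523543 157.95211823] jaw yaw 13.325104383125081 0.3656982922015237 [-0.09  0.31  1.83 -0.    1.   -0.32] [ 0.0002 -0.001   0.133 ]
yel [317.  32.] [523.7  84.3  25.8]
yel [464. 217.] [660.7 -14.1  31.7]
yel [161. 223.] [444.  -67.7  43.6]
[  235   169   168   214 13824] ((554.6263427734375, -40.958187103271484), (60.5628662109375, 102.021484375), 30.03207015991211) [163.14623338 164.93823287 183.51134607]
[308 351  21  19 312] ((562.5806274414062, -75.78407287597656), (9.118791580200195, 9.87038803100586), 13.502662658691406) [165.09152939 166.02490635 166.97435939]
```

View pics/w2.png

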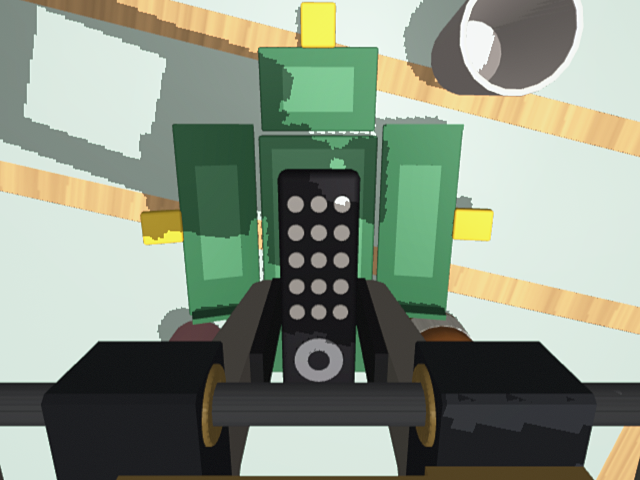

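Wrist view 2: the remote is held centred over the tray floor (318,270), parallel to it, with the left tab at (317,25). I'll lower it and release.

```bash
python3 -m handwheel '[[0.02,0,0,0.035,0],[0.02,0,0,0.035,0],[0.02,0,0,0.03,0],[0.02,0,0,0.02,0],[0.02,0,0,0.006,0]]'|tail -4
python3 -m handwheel '[[0.02,0,0,0.003,0],[0.02,0,0,0.003,0],[0.02,0,0,0.0,0],[0.048,0,0,0,0],[0.048,0,0,0,0]]'
python3 -m handwheel '[[0.048,0,0,0,0],[0.048,0,0,-0.03,0],[0.048,0,0,-0.035,0],[0.048,0,0,-0.03,0],[0.048,0,0,-0.03,0]]'
python3 - <<'E'
from h import *
from cell import bot
s=bot.state();print(s['tcp_pos'],'jaw yaw',yaw(s),s['width'])
ex=np.array([.974,.2275]);ey=np.array([-.2275,.974])
for n in ['side','scene']:
    c=bot.camera(n);w=cloud(c);H=hsv(c)
    h,sa,v=[H[...,i].astype(int) for i in range(3)]
    for st,ce,q in blobs((v<60)&(w[...,2]>25)&(w[...,2]<40)&(np.hypot(w[...,0]-556,w[...,1]+50)<75),w,80):
        r=cv2.minAreaRect(q[:,:2].astype(np.float32));print(n,ce,r,np.percentile(q[:,2],[5,50,95]))
    m=(h>20)&(h<32)&(sa>180)&(v>100)&(w[...,0]>400)&(w[...,0]<720)&(w[...,1]>-220)&(w[...,1]<120)
    for st,ce,q in blobs(m,w,25): d=q.mean(0)[:2]-[556,-50];print('yel',q.mean(0).round(),(d@ex).round(),(d@ey).round())
E
```

```text
tcp_pos: [554.6, -49.7, 28.5]
eef_rot: [[-0.23, 0.973, -0.005], [0.973, 0.23, 0.0], [0.002, -0.005, -1.0]]
force: [-0.2, 0.8, -1.6]
width: 0.366
clock: 9.0
tcp_pos: [558.0, -50.0, 26.9]
eef_rot: [[-0.227, 0.974, 0.002], [0.974, 0.227, -0.0], [-0.001, 0.002, -1.0]]
force: [-0.6, -0.4, -0.6]
width: 0.492
clock: 9.42
tcp_pos: [557.0, -49.9, 152.7]
eef_rot: [[-0.227, 0.974, 0.001], [0.974, 0.227, -0.0], [-0.0, 0.001, -1.0]]
force: [0.9, 0.2, -0.0]
width: 0.524
[557.00960702 -49.94770587 152.69817531] jaw yaw 13.130938866396876 0.5235692939757798
side [323.54865772 275.0704698 ] ((556.2460327148438, -50.00508117675781), (35.03697204589844, 109.68995666503906), 12.07661247253418) [26.64417246 31.64534387 33.97110033]
yel [523.  84.  26.] -2.0 138.0
yel [668. -23.  33.] 115.0 1.0
yel [445. -77.  43.] -114.0 -1.0
yel [ 585. -177.   57.] -0.0 -130.0
scene [298.64329268 257.9695122 ] ((558.6691284179688, -50.2655029296875), (34.125186920166016, 112.64663696289062), 13.08663558959961) [26.35390784 32.6585035  34.65347661]
yel [526.  85.  27.] 2.0 138.0
yel [448. -77.  44.] -111.0 -2.0
yel [670. -24.  35.] 117.0 -1.0
yel [ 589. -177.   59.] 3.0 -132.0
```

The remote lies flat on the floor (top z≈32, centre within about 2 mm of the tray centre, yaw matches). Now the left wall: grip the tab across its width and swing it on the hinge arc.

```bash
python3 -m handwheel '[[0.05,0.029,0,0,0],[0.05,0.029,0,0,0],[0.05,0.029,0,0,0],[0.05,0.028,0,0.01,0],[0.05,0.026,0,0.018,0]]' 10|tail -1
python3 -m handwheel '[[0.05,0,0,0.028,0],[0.05,0,0,0.028,0],[0.05,0,0,0.028,0],[0.05,0,0,0.020,0],[0.05,0,0,0.007,0]]'
python3 -m handwheel '[[0.01,0,0,0,0],[0.01,0,0,0,0],[0.01,0,0,0,0],[0.01,0,0,0,0],[0.01,0,0,0,0]]' 10
```

```text
width: 0.544
clock: 10.35
tcp_pos: [522.6, 87.1, 8.5]
eef_rot: [[-0.227, 0.974, -0.004], [0.974, 0.227, -0.001], [0.0, -0.005, -1.0]]
force: [-0.3, -0.6, 0.2]
width: 0.544
clock: 10.77
tcp_pos: [524.2, 87.2, 12.4]
eef_rot: [[-0.227, 0.974, -0.001], [0.974, 0.227, -0.0], [0.0, -0.001, -1.0]]
force: [-5.0, -0.7, 2.3]
width: 0.264
```

Width 0.264 is 24 mm, so the tab is gripped. Swinging it up.

```bash
python3 -m handwheel '[[0.01,-0.0016,0,-0.0113,0],[0.01,-0.0033,0,-0.0109,0],[0.01,-0.0049,0,-0.0103,0],[0.01,-0.0064,0,-0.0094,0],[0.01,-0.0078,0,-0.0084,0]]'
python3 -m handwheel '[[0.01,-0.0088,0,-0.0071,0],[0.01,-0.0099,0,-0.0057,0],[0.01,-0.0106,0,-0.0042,0],[0.01,-0.0111,0,-0.0025,0],[0.01,-0.0114,0,-0.0009,0]]'
python3 -m handwheel '[[0.01,-0.002,0,0,0],[0.01,-0.002,0,0,0],[0.01,0,0,0,0],[0.01,0,0,0,0],[0.01,0,0,0,0]]'
python3 - <<'E'
from h import *
from cell import bot
c=bot.camera('side');cv2.imwrite('pics/s3.png',cv2.resize(c['color'][150:350,200:440,::-1],(600,500)))
E
```

```text
clock: 11.18
tcp_pos: [529.7, 63.6, 63.4]
eef_rot: [[-0.227, 0.974, -0.001], [0.974, 0.227, 0.0], [0.0, -0.001, -1.0]]
force: [-3.8, -1.3, -4.2]
width: 0.261
clock: 11.6
tcp_pos: [541.7, 12.6, 83.3]
eef_rot: [[-0.227, 0.974, -0.001], [0.974, 0.227, 0.0], [0.0, -0.001, -1.0]]
force: [-5.9, 6.8, -4.3]
width: 0.26
clock: 12.02
tcp_pos: [542.3, 10.3, 83.2]
eef_rot: [[-0.226, 0.974, -0.001], [0.974, 0.226, 0.002], [0.002, -0.001, -1.0]]
force: [-7.6, 8.1, 3.6]
width: 0.265
```

View pics/s3.png

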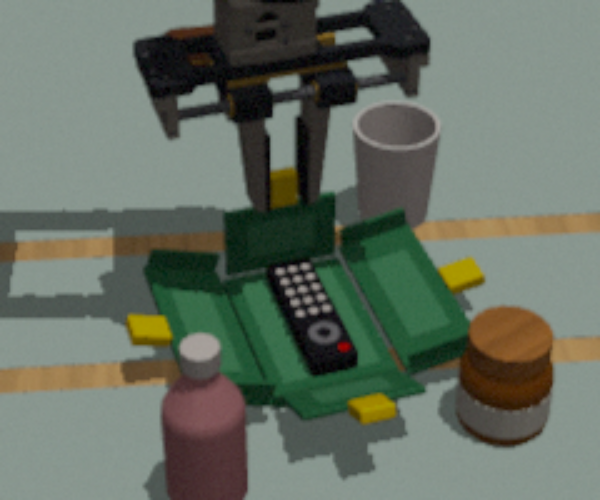

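The picture shows the left wall upright at (280,240) with its tab in the fingers, and the remote flat with its buttons up. I'll release and go to the right tab.

```bash
python3 -m handwheel '[[0.05,0,0,0,0],[0.05,0,0,0,0],[0.05,0,0,0,0],[0.05,0,0,-0.03,0],[0.05,0,0,-0.03,0]]'|tail -1
python3 -m handwheel '[[0.05,-0.038,0,0,0],[0.05,-0.038,0,0,0],[0.05,-0.038,0,0,0],[0.05,-0.038,0,0,0],[0.05,-0.037,0,0,0]]'|tail -1
python3 -m handwheel '[[0.05,-0.003,0,0.03,0],[0.05,0,0,0.03,0],[0.05,0,0,0.02,0],[0.05,0,0,0.013,0],[0.05,0,0,0.005,0]]'
python3 -m handwheel '[[0.01,0,0,0,0],[0.01,0,0,0,0],[0.01,0,0,0,0],[0.01,0,0,0,0],[0.01,0,0,0,0]]' 10
```

```text
width: 0.543
width: 0.547
clock: 13.32
tcp_pos: [585.9, -177.5, 42.6]
eef_rot: [[-0.227, 0.974, -0.002], [0.974, 0.227, 0.0], [0.001, -0.002, -1.0]]
force: [-0.4, -0.5, 0.0]
width: 0.544
clock: 13.73
tcp_pos: [586.6, -177.9, 45.4]
eef_rot: [[-0.228, 0.974, 0.0], [0.974, 0.228, -0.001], [-0.001, -0.0, -1.0]]
force: [-3.7, -3.1, 1.7]
width: 0.26
```

```bash
python3 -m handwheel '[[0.01,0.0064,0,-0.0094,0],[0.01,0.0078,0,-0.0084,0],[0.01,0.0088,0,-0.0071,0],[0.01,0.0099,0,-0.0057,0],[0.01,0.0106,0,-0.0042,0]]'
python3 -m handwheel '[[0.01,0.0111,0,-0.0025,0],[0.01,0.0114,0,-0.0009,0],[0.01,0.002,0,0,0],[0.01,0.002,0,0,0],[0.01,0,0,0,0]]'
python3 -m handwheel '[[0.01,0,0,0,0],[0.05,0,0,0,0],[0.05,0,0,0,0],[0.05,0,0,0,0],[0.05,0,0,-0.03,0]]'
python3 -m handwheel '[[0.05,0,0,-0.035,0],[0.05,0,0,-0.035,0],[0.05,0.03,-0.03,0,0],[0.05,0.03,-0.03,0,0],[0.05,0,0,0,0]]'
python3 - <<'E'
from h import *
from cell import bot
s=bot.state();print(s['tcp_pos'],'jaw yaw',yaw(s),s['width'])
ex=np.array([.974,.2275]);ey=np.array([-.2275,.974])
for n in ['side','scene']:
    c=bot.camera(n);w=cloud(c);H=hsv(c)
    h,sa,v=[H[...,i].astype(int) for i in range(3)]
    m=(h>20)&(h<32)&(sa>180)&(v>70)&(w[...,0]>400)&(w[...,0]<720)&(w[...,1]>-220)&(w[...,1]<120)&(w[...,2]<110)
    for st,ce,q in blobs(m,w,25): d=q.mean(0)[:2]-[557,-50];print('yel',q.mean(0).round(),(d@ex).round(),(d@ey).round())
    if n=='side': cv2.imwrite('pics/s4.png',cv2.resize(c['color'][150:350,200:440,::-1],(600,500)))
E
```

```text
clock: 14.15
tcp_pos: [576.4, -134.6, 80.5]
eef_rot: [[-0.227, 0.974, 0.0], [0.974, 0.227, -0.001], [-0.001, -0.0, -1.0]]
force: [-3.6, -4.1, 1.9]
width: 0.266
clock: 14.57
tcp_pos: [570.2, -108.0, 84.0]
eef_rot: [[-0.228, 0.974, -0.0], [0.974, 0.228, -0.0], [-0.0, -0.0, -1.0]]
force: [-5.5, -1.7, 9.4]
width: 0.26
clock: 14.98
tcp_pos: [567.6, -108.0, 108.5]
eef_rot: [[-0.227, 0.974, -0.007], [0.974, 0.227, 0.002], [0.003, -0.007, -1.0]]
force: [-0.8, 0.2, -1.2]
width: 0.528
clock: 15.4
tcp_pos: [493.2, -62.2, 181.8]
eef_rot: [[-0.227, 0.974, -0.006], [0.974, 0.227, 0.002], [0.003, -0.005, -1.0]]
force: [-0.7, 0.2, -0.4]
width: 0.544
[493.24031014 -62.23073958 181.77881209] jaw yaw 13.145915679078213 0.5443314729176814
yel [540.  13.  91.] -2.0 65.0
yel [668. -24.  32.] 114.0 0.0
yel [ 571. -115.   92.] -1.0 -66.0
yel [445. -77.  42.] -116.0 -1.0
yel [543.  13.  93.] 0.0 65.0
yel [448. -76.  44.] -113.0 -1.0
yel [ 573. -115.   94.] 1.0 -67.0
yel [670. -25.  34.] 116.0 -1.0
```

View pics/s4.png

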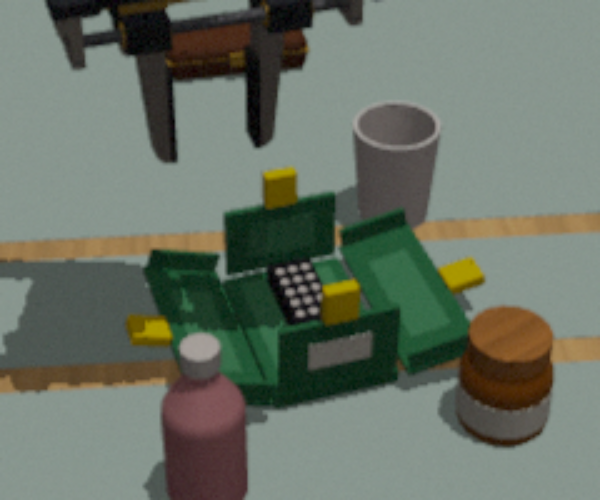

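Both short walls look upright. I'll check with plane fits before moving the long ones.

```bash
cat >> h.py <<'E'
ex=np.array([.974,.2275,0]);ey=np.array([-.2275,.974,0]);C=np.array([557,-50,0])
def walls(c,which):
    w=cloud(c);H=hsv(c);g=(H[...,0]>60)&(H[...,0]<85)&(H[...,1]>80)
    B=np.stack([(w-C)@ex,(w-C)@ey,w[...,2]],-1)
    for n in which:
        a,b=(1,0) if n in('left','right') else (0,1); sg=1 if n in('left','far') else -1
        m=g&(abs(B[...,b])<(32 if a else 45))&(B[...,2]>26)&(B[...,2]<72)&(abs(B[...,a]*sg-(65 if a else 45))<14)
        q=B[m]
        if len(q)<40: print(n,'few',len(q));continue
        k=np.polyfit(q[:,2],q[:,a]*sg,1); r=abs(np.polyval(k,q[:,2])-q[:,a]*sg);q=q[r<4]
        k=np.polyfit(q[:,2],q[:,a]*sg,1)
        print(n,len(q),'lean outward deg',np.degrees(np.arctan(k[0])).round(1),'pos at z=16,76',np.polyval(k,[16,76]).round(1))
E
python3 - <<'E'
from h import *
from cell import bot
for n in ['side','scene']: walls(bot.camera(n),['left','right'])
E
```

```text
left 655 lean outward deg 0.0 pos at z=16,76 [66.8 66.9]
right 410 lean outward deg 1.5 pos at z=16,76 [63.2 64.8]
left 462 lean outward deg -0.1 pos at z=16,76 [66.7 66.6]
right 273 lean outward deg 1.7 pos at z=16,76 [63.2 65. ]
```

The left wall is at 90°. The right reads about 1.5° short, because the true box centre is about 4 mm further along +y than I assumed, so my overdrive there was small. I'll re-grip the right tab and press it firmly to its stop.

```bash
python3 -m handwheel '[[0.05,-0.021,0.0217,0,0],[0.05,-0.021,0.0217,0,0],[0.05,-0.021,0.0217,0,0],[0.05,0,0,0.032,0],[0.05,0,0,0.032,0]]'|tail -1
python3 -m handwheel '[[0.05,0,0,0.024,0],[0.05,0,0,0.01,0],[0.05,0,0,0,0],[0.01,0,0,0,0],[0.01,0,0,0,0]]'
python3 -m handwheel '[[0.01,0,0,0,0],[0.01,0,0,0,0],[0.01,0,0,0,0],[0.01,0.003,0,0,0],[0.01,0.003,0,0,0]]' 15
python3 -m handwheel '[[0.01,0.002,0,0,0],[0.01,0,0,0,0],[0.01,0,0,0,0],[0.01,0,0,0,0],[0.01,0,0,0,0]]'
python3 -m handwheel '[[0.05,0,0,0,0],[0.05,0,0,0,0],[0.05,0,0,0,0],[0.05,0,0,-0.02,0],[0.05,0,0,-0.03,0]]'
python3 -m handwheel '[[0.05,0,0,-0.035,0],[0.05,0,0,-0.015,0],[0.05,0.03,-0.03,0,0],[0.05,0.03,-0.03,0,0],[0.05,0,0,0,0]]'
python3 - <<'E'
from h import *
from cell import bot
s=bot.state();print(s['tcp_pos'])
for n in ['side','scene']: walls(bot.camera(n),['left','right'])
E
```

```text
width: 0.545
clock: 16.43
tcp_pos: [579.0, -112.1, 85.8]
eef_rot: [[-0.227, 0.974, 0.002], [0.974, 0.227, -0.0], [-0.001, 0.002, -1.0]]
force: [-8.2, -2.4, -3.1]
width: 0.42
clock: 16.85
tcp_pos: [571.1, -109.3, 85.3]
eef_rot: [[-0.23, 0.973, -0.009], [0.973, 0.23, -0.006], [-0.003, -0.01, -1.0]]
force: [-20.1, -25.7, 6.2]
width: 0.258
clock: 17.27
tcp_pos: [570.9, -108.1, 85.3]
eef_rot: [[-0.23, 0.973, -0.009], [0.973, 0.23, -0.006], [-0.004, -0.01, -1.0]]
force: [-19.9, -24.0, 7.2]
width: 0.26
clock: 17.68
tcp_pos: [575.0, -103.5, 134.0]
eef_rot: [[-0.227, 0.974, -0.002], [0.974, 0.227, 0.001], [0.001, -0.002, -1.0]]
force: [0.3, -0.6, 0.2]
width: 0.543
clock: 18.1
tcp_pos: [499.2, -57.1, 184.9]
eef_rot: [[-0.228, 0.974, -0.003], [0.974, 0.228, 0.002], [0.002, -0.003, -1.0]]
force: [0.0, -0.0, -1.1]
width: 0.542
[499.21144971 -57.07461386 184.88152805]
left 646 lean outward deg -0.0 pos at z=16,76 [66.8 66.8]
right 436 lean outward deg -0.1 pos at z=16,76 [63. 63.]
left 462 lean outward deg -0.2 pos at z=16,76 [66.9 66.6]
right 291 lean outward deg -0.4 pos at z=16,76 [63.4 63. ]
```

Both short walls now read 90°, within 0.4°. I'll turn the gripper 90° for the long walls, near wall first.

```bash
python3 -m handwheel '[[0.05,0,0,0,0.121],[0.05,0,0,0,0.121],[0.05,0,0,0,0.121],[0.05,0,0,0,0.121],[0.05,0,0,0,0.121]]'|tail -1
python3 -m handwheel '[[0.05,0,0,0,0.121],[0.05,0,0,0,0.121],[0.05,0,0,0,0.121],[0.05,0,0,0,0.121],[0.05,0,0,0,0.121]]'|tail -1
python3 -m handwheel '[[0.05,0,0,0,0.121],[0.05,0,0,0,0.12],[0.05,0,0,0,0.12],[0.05,-0.03,0.003,0,0],[0.05,-0.03,0.003,0,0]]'|tail -1
python3 -m handwheel '[[0.05,0,0,0.03,0],[0.05,0,0,0.03,0],[0.05,0,0,0,0],[0.05,0,0,0,0],[0.05,0,0,0,0]]'
python3 - <<'E'
from h import *
from cell import bot
s=bot.state();p=s['tcp_pos'];print(p,yaw(s),rel(s,C-118*ex+.5*ey+[0,0,32]),np.round(s['q'],2))
c=bot.camera('wrist');cv2.imwrite('pics/w5.png',c['color'][:,:,::-1])
w=cloud(c);H=hsv(c);h,sa,v=[H[...,i].astype(int) for i in range(3)]
for st,ce,q in blobs((h>20)&(h<32)&(sa>180)&(v>60)&(w[...,2]<110),w,50): d=q.mean(0)-C;print('yel',ce.round(),q.mean(0).round(),(d@ex).round(),(d@ey).round())
E
```

```text
width: 0.541
width: 0.541
width: 0.545
clock: 19.87
tcp_pos: [449.8, -79.7, 125.8]
eef_rot: [[0.974, 0.227, 0.002], [0.227, -0.974, -0.0], [0.002, 0.001, -1.0]]
force: [-0.2, -0.0, 0.8]
width: 0.547
[449.82456553 -79.68727386 125.81503689] -76.89082306878598 [-0.0071 -0.0051  0.0938] [-0.18  0.21  2.07  0.    0.86  1.16]
yel [433.  50.] [ 568. -105.   95.] -2.0 -56.0
yel [164.  50.] [540.  14.  95.] -2.0 67.0
yel [305. 257.] [441. -72.  45.] -118.0 5.0
```

View pics/w5.png

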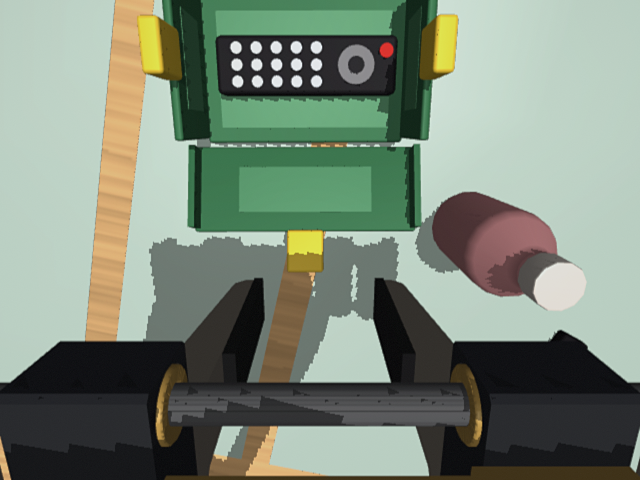

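The near tab is at (305,257), about 9 mm left of the finger mid-plane (318). The bottle cap at (558,285) is well clear of the fingers. I'll shift, descend and grip.

```bash
python3 -m handwheel '[[0.05,-0.006,-0.0085,0.02,0],[0.05,0,0,0.03,0],[0.05,0,0,0.025,0],[0.05,0,0,0.013,0],[0.05,0,0,0.005,0]]' 12
python3 -m handwheel '[[0.01,0,0,0,0],[0.01,0,0,0,0],[0.01,0,0,0,0],[0.01,0,0,0,0],[0.01,0,0,0,0]]' 12
```

```text
clock: 20.33
tcp_pos: [440.7, -72.4, 30.9]
eef_rot: [[0.974, 0.227, -0.0], [0.227, -0.974, 0.0], [-0.0, -0.0, -1.0]]
force: [-0.9, 0.1, -0.3]
width: 0.55
clock: 20.75
tcp_pos: [441.2, -72.6, 32.4]
eef_rot: [[0.974, 0.227, 0.002], [0.227, -0.974, -0.0], [0.002, 0.001, -1.0]]
force: [1.1, 0.8, 1.3]
width: 0.258
```

```bash
python3 -m handwheel '[[0.01,0.0045,0,-0.0113,0],[0.01,0.0062,0,-0.0104,0],[0.01,0.0078,0,-0.0093,0],[0.01,0.0092,0,-0.0079,0],[0.01,0.0104,0,-0.0064,0]]'
python3 -m handwheel '[[0.01,0.0112,0,-0.0046,0],[0.01,0.0118,0,-0.0028,0],[0.01,0.0114,0,-0.0009,0],[0.01,0.002,0,0,0],[0.01,0.002,0,0,0]]'
python3 -m handwheel '[[0.01,0.002,0,0,0],[0.01,0,0,0,0],[0.01,0,0,0,0],[0.01,0,0,0,0],[0.01,0,0,0,0]]'
```

```text
clock: 21.17
tcp_pos: [477.2, -64.0, 77.6]
eef_rot: [[0.974, 0.227, -0.001], [0.227, -0.974, -0.0], [-0.001, 0.0, -1.0]]
force: [-0.4, -2.5, -3.5]
width: 0.26
clock: 21.58
tcp_pos: [516.5, -54.8, 85.8]
eef_rot: [[0.974, 0.227, 0.002], [0.227, -0.974, -0.0], [0.002, 0.0, -1.0]]
force: [-6.3, -2.3, 15.2]
width: 0.262
clock: 22.0
tcp_pos: [516.8, -54.7, 85.6]
eef_rot: [[0.974, 0.227, -0.001], [0.227, -0.974, -0.0], [-0.001, 0.0, -1.0]]
force: [-6.1, -2.5, 13.9]
width: 0.261
```

```bash
python3 -m handwheel '[[0.01,0.003,0,0,0],[0.01,0.002,0,0,0],[0.01,0,0,0,0],[0.01,0,0,0,0],[0.01,0,0,0,0]]' 15|tail -2
python3 -m handwheel '[[0.05,0,0,0,0],[0.05,0,0,0,0],[0.05,0,0,0,0],[0.05,0,0,-0.025,0],[0.05,0,0,-0.035,0]]'|tail -1
python3 -m handwheel '[[0.05,0.026,0,-0.02,0],[0.05,0.035,0,0,0],[0.05,0.035,0,0,0],[0.05,0.035,0,0,0],[0.05,0.025,0,0,0]]'
python3 - <<'E'
from h import *
from cell import bot
for n in ['side','scene']: walls(bot.camera(n),['left','right','near'])
s=bot.state();print(s['tcp_pos'],rel(s,C+119.5*ex+4*ey+[0,0,21.5]))
E
```

```text
force: [-13.9, -7.2, 16.6]
width: 0.259
width: 0.541
clock: 23.25
tcp_pos: [676.7, -17.1, 165.1]
eef_rot: [[0.974, 0.227, 0.002], [0.227, -0.974, 0.0], [0.002, 0.0, -1.0]]
force: [-0.0, -0.4, 0.8]
width: 0.545
left 572 lean outward deg 0.0 pos at z=16,76 [66.7 66.7]
right 393 lean outward deg -0.4 pos at z=16,76 [63.3 63. ]
near 155 lean outward deg -0.2 pos at z=16,76 [48.9 48.7]
left 449 lean outward deg -0.2 pos at z=16,76 [66.8 66.6]
right 278 lean outward deg -0.5 pos at z=16,76 [63.8 63.3]
near 135 lean outward deg 0.6 pos at z=16,76 [42.8 43.5]
[677.29743415 -16.78847885 164.5815204 ] [-0.0056  0.001   0.1431]
```

The near wall is upright. Now the far wall.

```bash
python3 -m handwheel '[[0.05,-0.0055,0.001,0.035,0],[0.05,0,0,0.035,0],[0.05,0,0,0.035,0],[0.05,0,0,0.027,0],[0.05,0,0,0.01,0]]' 12
python3 -m handwheel '[[0.01,0,0,0,0],[0.01,0,0,0,0],[0.01,0,0,0,0],[0.01,0,0,0,0],[0.01,0,0,0,0]]' 12
```

```text
clock: 23.77
tcp_pos: [667.3, -20.1, 19.4]
eef_rot: [[0.974, 0.227, -0.001], [0.227, -0.974, 0.001], [-0.001, -0.001, -1.0]]
force: [2.5, 1.6, 1.4]
width: 0.544
clock: 24.18
tcp_pos: [668.4, -20.1, 23.9]
eef_rot: [[0.974, 0.227, 0.0], [0.227, -0.974, 0.0], [0.001, -0.0, -1.0]]
force: [-0.1, 0.3, 0.8]
width: 0.203
```

Width 0.203 is under 24 mm, so the tab is not between the pads. I'll reopen and look.

```bash
python3 -m handwheel '[[0.05,0,0,0,0],[0.05,0,0,0,0],[0.05,0,0,0,0],[0.05,0,0,-0.02,0],[0.05,0,0,-0.02,0]]'
python3 - <<'E'
from h import *
from cell import bot
for n in ['side','scene']:
    c=bot.camera(n)
    w=cloud(c);H=hsv(c);h,sa,v=[H[...,i].astype(int) for i in range(3)]
    for st,ce,q in blobs((h>20)&(h<32)&(sa>180)&(v>60)&(w[...,2]<130)&(w[...,0]>400)&(w[...,0]<720)&(abs(w[...,1]+50)<200),w,20): d=q.mean(0)-C;print('yel',n,ce.round(),q.mean(0).round(),(d@ex).round(),(d@ey).round())
    if n=='scene': cv2.imwrite('pics/s6.png',cv2.resize(c['color'][150:350,220:460,::-1],(600,500)))
E
```

```text
clock: 24.6
tcp_pos: [667.2, -20.4, 62.4]
eef_rot: [[0.974, 0.227, -0.003], [0.227, -0.974, 0.0], [-0.003, -0.001, -1.0]]
force: [0.6, -0.5, -0.8]
width: 0.533
yel side [312. 225.] [540.  13.  90.] -2.0 65.0
yel side [297. 250.] [511. -62.  94.] -47.0 -1.0
yel side [384. 264.] [669. -24.  22.] 115.0 -0.0
yel side [335. 269.] [ 570. -112.   91.] -2.0 -63.0
yel scene [308. 216.] [543.  13.  93.] 1.0 65.0
yel scene [277. 227.] [515. -61.  95.] -43.0 -1.0
yel scene [285. 247.] [ 573. -113.   95.] 1.0 -65.0
yel scene [351. 269.] [672. -24.  24.] 118.0 -1.0
```

View pics/s6.png

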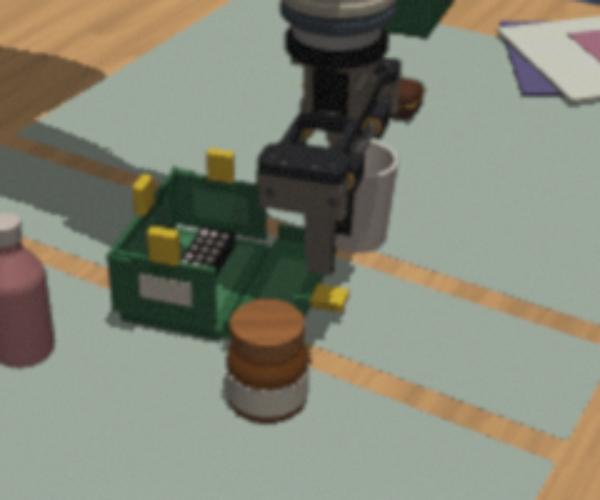

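My fingers had come down about 5 mm short in x, because I read the pose before it settled. They rested on the far wall's edge and pressed it to about flat: its tab top is now at z≈23, at (330,297) in this crop. The other three walls are still up. I'll settle, shift outward and re-grip lower.

```bash
python3 -m handwheel '[[0.05,0,0,0,0],[0.05,0,0,0,0],[0.05,0,0,0,0],[0.05,0,0,0,0],[0.05,0,0,0,0]]'|tail -1
python3 - <<'E'
from h import *
from cell import bot
s=bot.state();print(s['tcp_pos'],rel(s,C+122*ex+2.5*ey+[0,0,10.5]))
c=bot.camera('wrist');w=cloud(c);H=hsv(c);h,sa,v=[H[...,i].astype(int) for i in range(3)]
for st,ce,q in blobs((h>20)&(h<32)&(sa>180)&(v>60)&(w[...,2]<130),w,50): d=q.mean(0)-C;print('yel',st,ce.round(),q.mean(0).round(),(d@ex).round(),(d@ey).round(),((q-C)@ex).min().round(),((q-C)@ex).max().round(),((q-C)@ey).min().round(),((q-C)@ey).max().round())
E
```

```text
width: 0.546
[667.90951312 -20.33743329  62.21900862] [0.0073 0.0012 0.0517]
yel [ 295  238   43   50 1887] [316. 263.] [671. -18.  23.] 118.0 5.0 103.0 131.0 -6.0 17.0
```

```bash
python3 -m handwheel '[[0.05,0.006,0,0,0],[0.05,0,0,0,0],[0.05,0,0,0.025,0],[0.05,0,0,0.02,0],[0.05,0,0,0.007,0]]' 12|tail -2
python3 -m handwheel '[[0.01,0,0,0,0],[0.01,0,0,0,0],[0.01,0,0,0,0],[0.01,0,0,0,0],[0.01,0,0,0,0]]' 12
python3 -m handwheel '[[0.01,0,0,0,0],[0.01,0,0,0,0],[0.01,0,0,0,0],[0.01,0,0,0,0],[0.01,0,0,0,0]]' 12
```

```text
force: [-0.8, -0.7, 0.6]
width: 0.545
clock: 26.0
tcp_pos: [675.0, -17.7, 12.3]
eef_rot: [[0.974, 0.226, 0.002], [0.226, -0.974, 0.002], [0.002, -0.001, -1.0]]
force: [0.2, 7.0, 0.2]
width: 0.258
clock: 26.42
tcp_pos: [674.9, -17.7, 12.3]
eef_rot: [[0.974, 0.227, 0.002], [0.227, -0.974, 0.002], [0.002, -0.001, -1.0]]
force: [-1.1, 6.2, -0.2]
width: 0.26
```

```bash
python3 -m handwheel '[[0.01,-0.0016,0,-0.0125,0],[0.01,-0.0033,0,-0.0115,0],[0.01,-0.0049,0,-0.0108,0],[0.01,-0.0064,0,-0.0094,0],[0.01,-0.0078,0,-0.0084,0]]'
python3 -m handwheel '[[0.01,-0.0088,0,-0.0071,0],[0.01,-0.0099,0,-0.0057,0],[0.01,-0.0106,0,-0.0042,0],[0.01,-0.0111,0,-0.0025,0],[0.01,-0.0114,0,-0.0009,0]]'
python3 -m handwheel '[[0.01,-0.002,0,0,0],[0.01,-0.002,0,0,0],[0.01,-0.002,0,0,0],[0.01,-0.002,0,0,0],[0.01,0,0,0,0]]' 15
python3 -m handwheel '[[0.01,-0.002,0,0,0],[0.01,-0.002,0,0,0],[0.01,0,0,0,0],[0.01,0,0,0,0],[0.01,0,0,0,0]]'
```

```text
clock: 26.83
tcp_pos: [651.4, -23.2, 65.1]
eef_rot: [[0.974, 0.227, 0.002], [0.227, -0.974, 0.002], [0.002, -0.001, -1.0]]
force: [0.5, 5.1, -1.7]
width: 0.259
clock: 27.25
tcp_pos: [602.7, -34.8, 86.9]
eef_rot: [[0.974, 0.226, 0.006], [0.226, -0.974, 0.002], [0.006, -0.001, -1.0]]
force: [1.1, 8.4, 7.5]
width: 0.26
clock: 27.67
tcp_pos: [594.6, -36.7, 86.8]
eef_rot: [[0.974, 0.226, 0.005], [0.226, -0.974, 0.002], [0.005, -0.001, -1.0]]
force: [-1.6, 8.7, 12.2]
width: 0.261
clock: 28.08
tcp_pos: [592.8, -37.1, 86.8]
eef_rot: [[0.974, 0.226, 0.009], [0.226, -0.974, 0.002], [0.009, -0.0, -1.0]]
force: [5.8, 10.3, 4.6]
width: 0.261
```

```bash
python3 -m handwheel '[[0.01,-0.002,0,0,0],[0.01,-0.002,0,0,0],[0.01,0,0,0,0],[0.01,0,0,0,0],[0.01,0,0,0,0]]'|tail -4
python3 -m handwheel '[[0.05,0,0,0,0],[0.05,0,0,0,0],[0.05,0,0,0,0],[0.05,0,0,-0.025,0],[0.05,0,0,-0.035,0]]'|tail -1
python3 -m handwheel '[[0.05,0,0,-0.035,0],[0.05,0,0,-0.035,0],[0.05,0.03,0,-0.035,0],[0.05,0.03,0,-0.03,0],[0.05,0.03,0,0,0]]'|tail -1
python3 - <<'E'
from h import *
from cell import bot
ims=[]
for n in ['side','scene']:
    c=bot.camera(n); walls(c,['left','right','near','far'])
    ims.append(cv2.resize(c['color'][150:350,220:420,::-1],(400,400)))
    w=cloud(c);H=hsv(c);h,sa,v=[H[...,i].astype(int) for i in range(3)]
    for st,ce,q in blobs((h>20)&(h<32)&(sa>180)&(v>60)&(w[...,2]<130)&(w[...,0]>400)&(w[...,0]<720)&(abs(w[...,1]+50)<200),w,20): d=q.mean(0)-C;print('yel',n,ce.round(),q.mean(0).round(),(d@ex).round(),(d@ey).round())
cv2.imwrite('pics/f7.png',np.hstack(ims))
E
```

```text
tcp_pos: [591.6, -37.5, 86.9]
eef_rot: [[0.974, 0.226, 0.014], [0.226, -0.974, 0.003], [0.014, 0.0, -1.0]]
force: [16.6, 14.9, -5.6]
width: 0.257
width: 0.539
width: 0.545
left 553 lean outward deg 0.7 pos at z=16,76 [66.4 67.1]
right 385 lean outward deg -0.5 pos at z=16,76 [64.2 63.7]
near 155 lean outward deg -0.3 pos at z=16,76 [48.9 48.6]
far 273 lean outward deg 0.1 pos at z=16,76 [41.  41.1]
yel side [311. 225.] [540.  13.  91.] -2.0 65.0
yel side [348. 241.] [598. -42.  93.] 42.0 -2.0
yel side [297. 250.] [511. -60.  93.] -47.0 0.0
yel side [335. 269.] [ 570. -112.   91.] -1.0 -63.0
left 297 lean outward deg 0.1 pos at z=16,76 [66.5 66.6]
right 244 lean outward deg -0.6 pos at z=16,76 [64.5 63.9]
near 140 lean outward deg 0.4 pos at z=16,76 [42.9 43.3]
far 116 lean outward deg -0.2 pos at z=16,76 [46.6 46.4]
yel scene [308. 216.] [543.  13.  92.] 1.0 64.0
yel scene [277. 227.] [516. -62.  95.] -43.0 -3.0
yel scene [318. 234.] [602. -41.  95.] 46.0 -1.0
yel scene [285. 247.] [ 573. -113.   95.] 1.0 -65.0
```

View pics/f7.png

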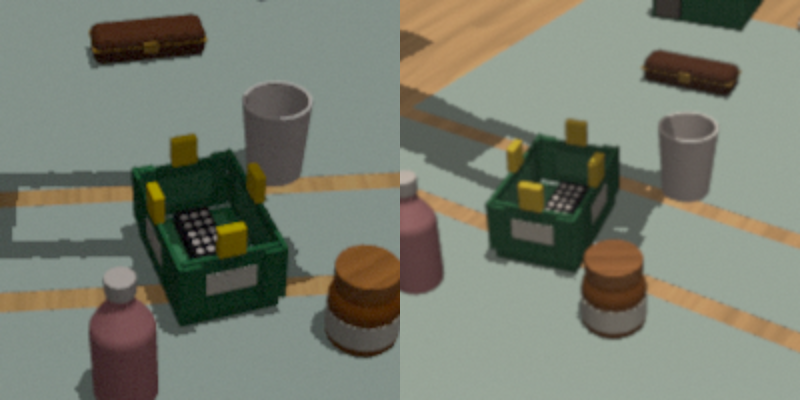

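All four walls are upright with the long-wall lugs outside the short ones. The remote is in the box with buttons up, and the cup, candle, bottle and case look untouched. One numeric check of the remote, then I'll hand in.

Run:
```python
from h import *
from cell import bot
c=bot.camera('side');w=cloud(c);H=hsv(c)
B=np.stack([(w-C)@ex,(w-C)@ey,w[...,2]],-1)
m=(H[...,2]<255)&(H[...,1]<90)&(abs(B[...,0])<36)&(abs(B[...,1])<55)&(B[...,2]<60)&(B[...,2]>24)
print('remote z',np.percentile(B[m][:,2],[5,50,95]),m.sum())
c0=dict(np.load('pics/side.npz'));d=cv2.absdiff(c['color'],c0['color']).max(-1)
for n,(x,y,a,b) in dict(cup=(345,195,30,30),candle=(388,280,30,40),bottle=(268,310,28,40),case=(268,162,50,16),small=(190,392,48,20)).items(): print(n,np.median(d[y:y+b,x:x+a]))
s=bot.state();print(s['clock'],s['tcp_pos'],s['force'])
bot.finish_job()
```

```text
remote z [29.37439355 32.30707245 34.4101839 ] 325
cup 6.0
candle 6.0
bottle 5.0
case 7.0
small 7.0
29.4833 [669.96241606 -20.10980546 275.08670606] [-0.59426698 -0.39245222 -0.0808168 ]
the job is handed in; nothing more can be done
```

The box is set up with the remote inside, and I handed the job in at 29.5 s. I put the large remote on the tray floor first. I then raised the short walls (left, then right) and after them the long ones (near, then far).

**Mistakes I fixed along the way:**
- **First grip on the remote:** I lifted before the fingers had closed, so it missed without moving the remote. The second grip held.
- **Right wall:** it first read about 1.5° short of upright. I pressed it to its stop before touching either long wall.
- **Far wall:** on the first try the fingers landed on the wall's edge and pressed it flat. I re-gripped the tab and raised it fully.

**Last checks:**
- **Walls:** all four read within 0.7° of upright. The final picture shows the long walls closed outside the short ones.
- **Remote:** it lies flat with its buttons up; its top is at z ≈ 32 mm, as expected on a 16 mm floor.
- **Other objects:** the image areas of the cup, candle, bottle, case and small remote changed only at noise level.
- **Robot:** the gripper was clear of everything, with almost no force on it.
- **Disagreement:** the two fixed cameras differ by about 5 mm on the long walls' sideways position. They agree on the angles to within about 0.7°.

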